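Set the painted houses out along the street

ROBOT

A 7-joint arm with a two-finger parallel gripper is mounted at the origin on the work surface. World frame = base frame: x ahead of the robot, y to its left, z up, the work surface at z = 0. Lengths are in m, angles in degrees, forces in N, time in s.
With the tool pointing down it reaches from about 0.425 to 1.025 m from the base axis. Payload 3.6 kg.
Tool frame: the origin (TCP) lies at the very end of the fingers, on their centre line; the grasp point (between the pads) lies 19 mm behind it; z points along the fingers, y is the direction in which the jaws open and shut (so a half turn about z gives the same grasp; the last joint's range is limited). The gripper opens to 85 mm and grips with 20 to 120 N. Pads are 22 mm wide; open, the fingers measure 114 mm over their backs; the gripper's body (76 mm by 85 mm) begins 54 mm behind the grasp point. The pads swing forward as they close: fully open they stand 13 mm farther back than shut.
Start: joints at [59.96, 33.873, 2.773, 92.16, -1.908, 54.013, -1.931], TCP at [0.303, -0.659, 0.231] pointing down, gripper open.
Joint ranges: [-153.93, 153.93], [-27.13, 128.08], [-72.61, 78.16], [10.71, 143.7], [-87.88, 267.88], [4.46, 118.87], [-176.78, 176.78]. Speed limits (degrees/s): [147.25, 147.25, 180, 180, 180, 180, 180].

INTERFACE

Orientations are given as a 3x3 rotation matrix whose columns are the frame's x, y, z axes.
In Python, from cell import bot gives the robot as it stands.
- The arm moves only by the shell command python3 -m handwheel 'ROWS' [FORCE]. ROWS is JSON, a list of rows, each a list of 7 numbers: the turn, a rotation vector about the tool's x, y, z in rad, then the shift along the tool's x, y, z in mm, then the closure, from 0 (fully open) to 1 (shut). A call has 1 to 5 rows; each row is the pose to reach, as a shift and turn from the pose commanded when the call began, along the tool's axes at that moment; what a row does not reach only later rows make up. A row lasts 1/8 s, in which the tool goes at most 62.5 mm and 10.7 degrees, less where a joint would pass 70% of its speed; a pose out of reach is approached as far as the arm can. A call with a gripper value outside its range is refused whole. The fingers move at their own pace and stop on an object; FORCE is the grip in N (left out, the last holds). Time passes only in rows, so rows that repeat a pose let the fingers close. It gives the time, the measured TCP pose, the force and the opening at its end, in the units of the state.
- bot.sense(): the state, without advancing time (a new reading comes with each control period).
- bot.read_camera(name): name is "side" or "top"; returns the picture (480x640x3 uint8, red, green, blue); there is no depth.
- bot.camera_params(name): a dict with "fx", "fy", "cx", "cy" (pixels), "D" ([k1, k2, p1, p2, k3] as OpenCV has them; the pictures are not rectified), "R" (3x3) and "t" (3): a world point X has camera coordinates R X + t. Camera axes: x right, y down, z forward; pixel columns grow to the right and rows downward; lengths in m; the calibration is good to about 2 mm. A picture is of the moment at which its call begins. camera_params takes no time and is no camera call.
- bot.sign_off(): hands the job in, once; it reports no verdict.
Trained networks look in the newest picture that a camera, given by its name, has taken for a name from the list of things; names that differ only in an ending like _2 or _b are one class to them, and where a whole thing is asked for, a point or a joint stands for the part that bears it (a point fixed in the world has none). Each returns a list of dicts, best first, with "score" (0 to 1); they miss things now and then, are a little off and sometimes report something else, mostly with a low value. They report only what shows in the picture. A call takes as long as a camera call.
- bot.search_frame(target, camera): "xy" ([column, row] in pixels, amid what is visible of it).
- bot.trace(target, camera): "region" (480x640 bool, what is visible of it) and "xy" ([column, row] in pixels, amid what is visible of it).
- bot.place_of(target, camera): "xy" ([column, row] in pixels: a listed point, or the origin of a listed thing).
The state is a dict: "t": time; "joint_positions": joint angles; "joint_vel": joint speeds; "effort": joint torques, N m; "tool_pos": TCP position; "orientation": TCP orientation; "force": force on the tool from outside, world axes, zero at the start; "moment": the same for the moment, N m; "gripper_width": finger opening in m.
Only numpy, scipy, OpenCV 4.12 (cv2) and the standard library are available. Lean on these libraries where they do the work, as an engineer would, in place of code of your own. Each camera call takes 0.05 s, during which the arm holds its last target. There are 200 camera calls.

TASK

The four painted wooden houses on the drying rack are dry and stand in the order planned for the street. Set them out on the street base in that same left-to-right order, one house in each plot: upright on the paving, in the middle of its plot and square to it, with the painted front to the white kerb. Do not tip any house over.

Things in the scene. Friction and masses are not known exactly. Their poses are not given: they have to be found in the camera images.
- cream_house (a point): Loose wooden block house, cream-yellow walls, dark red roof, 73.2 mm high in all, 75 g. Point: its centre, 36.6 mm above its underside. +x points out of its painted front (door, windows; the back is bare wood), z up. Walls 50 mm wide (y) and 44 mm high, 45-degree gable; eaves 3 mm past the walls. Front and back are flat and 30 mm apart: grip across these from above, at or up to 8 mm over the centre. Starts on its own tile.
- ochre_house (a point): Loose wooden block house, ochre-brown walls, light grey roof, 77.2 mm high in all, 75 g. Point: its centre, 38.6 mm above its underside. +x points out of its painted front (door, windows; the back is bare wood), z up. Walls 46 mm wide (y) and 50 mm high, 45-degree gable; eaves 3 mm past the walls. Front and back are flat and 30 mm apart: grip across these from above, at or up to 8 mm over the centre. Starts on its own tile.
- mint_house (a point): Loose wooden block house, mint-green walls, dark green roof, 74.2 mm high in all, 75 g. Point: its centre, 37.1 mm above its underside. +x points out of its painted front (door, windows; the back is bare wood), z up. Walls 48 mm wide (y) and 46 mm high, 45-degree gable; eaves 3 mm past the walls. Front and back are flat and 30 mm apart: grip across these from above, at or up to 8 mm over the centre. Starts on its own tile.
- pink_house (a point): Loose wooden block house, pink walls, blue roof, 68.2 mm high in all, 75 g. Point: its centre, 34.1 mm above its underside. +x points out of its painted front (door, windows; the back is bare wood), z up. Walls 44 mm wide (y) and 42 mm high, 45-degree gable; eaves 3 mm past the walls. Front and back are flat and 30 mm apart: grip across these from above, at or up to 8 mm over the centre. Starts on its own tile.
- tile_cream: Fixed white ceramic drip tile, 74 (x) by 58 (y) by 5 mm, stained with the paint of the cream house, which stands on it at the start. Origin at the middle of its underside; its top is 5 mm higher (26 mm above the table). Axes as the drying rack's.
- tile_ochre: Fixed white ceramic drip tile, 74 (x) by 58 (y) by 5 mm, stained with the paint of the ochre house, which stands on it at the start. Origin at the middle of its underside; its top is 5 mm higher (26 mm above the table). Axes as the drying rack's.
- tile_mint: Fixed white ceramic drip tile, 74 (x) by 58 (y) by 5 mm, stained with the paint of the mint house, which stands on it at the start. Origin at the middle of its underside; its top is 5 mm higher (26 mm above the table). Axes as the drying rack's.
- tile_pink: Fixed white ceramic drip tile, 74 (x) by 58 (y) by 5 mm, stained with the paint of the pink house, which stands on it at the start. Origin at the middle of its underside; its top is 5 mm higher (26 mm above the table). Axes as the drying rack's.
- rack: Fixed drying rack of light wood, 80 (x) by 310 mm (y); the four tiles lie on it in a row, at y = +105, +35, -35 and -105 mm. Origin at its middle, on the table; z up, +x away from the robot and +y to its left (within 0.15 rad), as for the street. Dowel pairs, 7 mm thick, tops 61 mm above the table, at x = +-27, y = +-140, +-70 and 0 mm.
- kerb (a point): Middle of the white kerb at the front of the fixed street base (wood, 110 x 320 mm), level with its top, 14 mm above the table. x, y, z as the rack's, x out of the front. Plot centres (grey paving 42 x 60 mm), at this height: x = -45, y = +111, +37, -37, -111 mm. White fences 3 mm thick, 16 mm high at y = +-148, +-74, 0. Rack or street may be nearer the robot.

How it is judged:
By the outcome, as a careful person would: the job done as asked, in the order asked, and still so for the second after the job is handed in, with the robot touching nothing.
It also fails if it takes over 91 s, if anything falls off the work surface, if the arm or the gripper's body presses on something with over 40 N, if the wrist force passes 120 N, or if a joint passes its speed limit or range.

## Working session

There is one attempt and no reset: what is moved stays moved. The work goes in short steps, Python scripts to look and compute and a shell command to move; the robot and the scene stay as the last step left them, time stands still between calls to the robot, and variables do not carry over. Pictures are saved under pics/ and viewed, about 12 in all and at most 16, crops included, and the job is handed in when it is done.

```bash
mkdir -p pics; ls
python3 - <<'E'
from cell import bot
import cv2
for n in("side","top"):
    cv2.imwrite(f"pics/{n}0.png",bot.read_camera(n)[:,:,::-1]); p=bot.camera_params(n); print(n,p)
    for o in["cream_house","ochre_house","mint_house","pink_house","rack","kerb","tile_cream","tile_ochre","tile_mint","tile_pink"]:
        print(o,[(d["xy"],round(d["score"],2)) for d in bot.place_of(o,n)[:3]])
print(bot.sense())
E
```

```text
pics
side {'fx': 510.7883767398639, 'fy': 510.7883767398639, 'cx': 329.286964132003, 'cy': 238.80047421024025, 'D': array([-0.11608786,  0.        ,  0.        ,  0.        ,  0.        ]), 'R': array([[-0.77550046, -0.63134373,  0.00203157],
       [-0.44914157,  0.54942834, -0.70455684],
       [ 0.44370135, -0.54729662, -0.70964465]]), 't': array([0.43517663, 0.3178892 , 0.52894817])}
cream_house [([295.9, 213.3], 0.72)]
ochre_house [([261.0, 230.8], 0.59), ([245.7, 273.5], 0.5)]
mint_house [([176.5, 284.4], 0.91)]
pink_house [([223.0, 260.3], 0.89)]
rack [([245.4, 275.2], 0.76), ([185.3, 302.3], 0.16)]
kerb [([364.5, 279.7], 0.76)]
tile_cream [([297.3, 234.3], 0.65)]
tile_ochre [([264.0, 250.3], 0.81), ([296.5, 231.8], 0.47)]
tile_mint [([188.2, 302.9], 0.55)]
tile_pink [([224.1, 276.9], 0.69), ([363.7, 276.9], 0.55)]
top {'fx': 623.3412146838718, 'fy': 623.3412146838718, 'cx': 322.3527974353561, 'cy': 234.08333357726374, 'D': array([-0.18756125,  0.        ,  0.        ,  0.        ,  0.        ]), 'R': array([[ 1.80343340e-01, -9.83603305e-01,  9.04396530e-04],
       [-9.58326
[... 665 characters left out ...]
.01303946, -1.93033701]), 'joint_vel': array([ 0.03081986,  0.02487674,  0.0110697 , -0.03676221, -0.03986329,
        0.03620533, -0.02543779]), 'effort': array([ 3.08923090e-04, -5.48654795e+01,  1.54642805e+00, -1.98539275e+01,
        9.36933939e-03,  1.63100725e-03,  2.28621832e-05]), 'tool_pos': array([ 0.30277731, -0.65875108,  0.23131657]), 'orientation': array([[ 9.08613591e-01,  4.17637813e-01,  8.86717899e-07],
       [ 4.17637813e-01, -9.08613591e-01, -1.31502265e-05],
       [-4.68634790e-06,  1.23188014e-05, -1.00000000e+00]]), 'force': array([ 0.05533051,  0.67128717, -0.76082304]), 'moment': array([ 0.00488645, -0.0363152 , -0.01225966]), 'gripper_width': 0.08546203258360462}
```

View pics/side0.png

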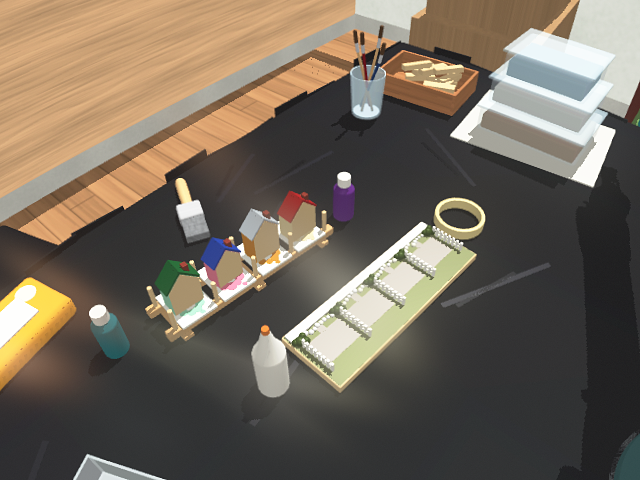

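View pics/top0.png

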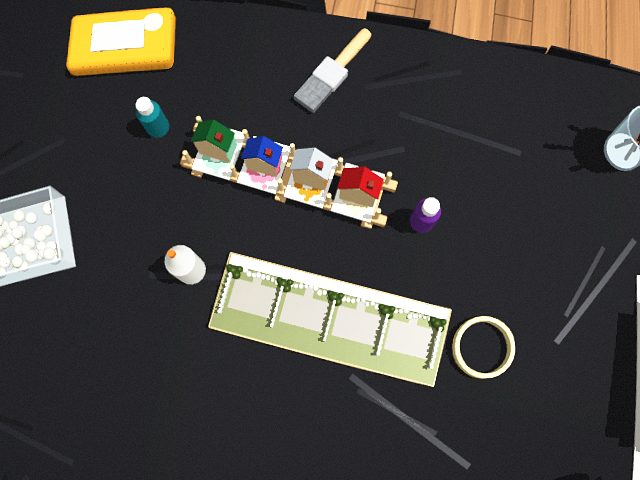

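```bash
cat > h.py <<'E'
import numpy as np, cv2
from cell import bot
from scipy.optimize import minimize
def proj(X,n):
    p=bot.camera_params(n);K=np.array([[p["fx"],0,p["cx"]],[0,p["fy"],p["cy"]],[0,0,1]])
    return cv2.projectPoints(np.array(X,float).reshape(-1,1,3),cv2.Rodrigues(p["R"])[0],p["t"],K,np.array(p["D"]))[0][:,0]
def ray(px,n,z):  # pixel -> world at height z
    p=bot.camera_params(n);K=np.array([[p["fx"],0,p["cx"]],[0,p["fy"],p["cy"]],[0,0,1]])
    u=cv2.undistortPoints(np.array(px,float).reshape(1,1,2),K,np.array(p["D"]))[0,0]
    d=p["R"].T@[u[0],u[1],1];c=-p["R"].T@p["t"];return c+d*(z-c[2])/d[2]
def ortho(img,n,x0,x1,y0,y1,z,s=2000): # rows: x decreasing, cols: y decreasing
    xs=np.arange(x1,x0,-1/s);ys=np.arange(y1,y0,-1/s);Y,X=np.meshgrid(ys,xs)
    m=proj(np.stack([X,Y,0*X+z],-1),n).reshape(X.shape+(2,)).astype(np.float32)
    return cv2.remap(img,m[...,0],m[...,1],cv2.INTER_LINEAR)
H={"cream":(.0732,.050,.044),"ochre":(.0772,.046,.050),"mint":(.0742,.048,.046),"pink":(.0682,.044,.042)}
def hulls(c):
    h,w,e=H[c];w/=2;a=w+.003;t=h-e-w
    P=[[(-w,0),(w,0),(w,e),(0,e+w),(-w,e)]]
    for s in(1,-1): P.append([(0,h),(s*a,h-a),(s*a,h-a-t),(0,h-t)])
    return [np.array([(x,y,z) for x in(-.015,.015) for y,z in q]) for q in P]
def render(c,x,y,yaw,z,n,S=4):
    im=np.zeros((480*S,640*S),np.uint8);C,s=np.cos(yaw),np.sin(yaw)
    for q in hulls(c):
        W=np.c_[x+C*q[:,0]-s*q[:,1],y+s*q[:,0]+C*q[:,1],z+q[:,2]]
        cv2.fillConvexPoly(im,cv2.convexHull(((proj(W,n)+.5)*S).astype(np.int32)),255)
    return cv2.resize(im,(640,480),interpolation=cv2.INTER_AREA)/255.
def fit(c,cams,guess,z):
    M={n:t[0]["region"].astype(float) for n in cams if (t:=bot.trace(c+"_house",n))}
    def f(v): 
        L=0
        for n,m in M.items():
            r=render(c,v[0]/1e3,v[1]/1e3,v[2]/100,z,n);L+=1-np.minimum(r,m).sum()/np.maximum(r,m).sum()
        return L/len(M)
    best=None
    for k in(-8,8):
        g=np.array([guess[0]*1e3,guess[1]*1e3,guess[2]*100+k])
        r=minimize(f,g,method="Nelder-Mead",options=dict(initial_simplex=np.array([g,g+[6,0,0],g+[0,6,0],g-[0,0,1.5*k]]),maxiter=70,xatol=.1,fatol=1e-4))
        if best is None or r.fun<best.fun: best=r
    return best.x[:2]/1e3,best.x[2]/100,best.fun,list(M)
E
python3 - <<'E'
from h import *
a=cv2.imread("pics/top0.png");b=cv2.imread("pics/side0.png")
o=ortho(a,"top",.37,.60,-.28,.10,.014);o2=ortho(b,"side",.37,.60,-.28,.10,.014)
kz=[ray(q,n,.014)[:2] for q,n in(((340.2,288.4),"top"),((364.5,279.7),"side"))];rz=[ray(q,n,0)[:2] for q,n in(((288,175.8),"top"),((245.4,275.2),"side"))]
print("kerb",kz,"rack",rz)
tl={c:[ray(q,n,.021)[:2].round(4) for q,n in L] for c,L in dict(cream=[((357.3,195.5),"top"),((297.3,234.3),"side")],ochre=[((312.7,182.4),"top"),((264,250.3),"side")],mint=[((188.2,302.9),"side")],pink=[((262.5,165.7),"top"),((224.1,276.9),"side")]).items()};print(tl)
cv2.imwrite("pics/ortho.png",np.vstack([o,o2])[:, :])
cv2.imwrite("pics/zoom.png",np.hstack([cv2.resize(a[105:235,175:405],None,fx=1.7,fy=1.7,interpolation=2),cv2.resize(b[180:350,140:345],None,fx=1.95,fy=1.7,interpolation=2)[:221]]))
for c,g in dict(mint=((214.6,141.2)),pink=((259.7,152.1)),ochre=((313.5,168.9)),cream=((361.6,185.9))).items():
    p=ray(g,"top",.026+H[c][0]/2)[:2]
    print(c,p,fit(c,("top","side"),(p[0],p[1],-.09),.026))
E
```

```text
kerb [array([ 0.5209804 , -0.03547391]), array([ 0.51578566, -0.0276482 ])] rack [array([0.67263063, 0.06857916]), array([0.67010663, 0.07167583])]
{'cream': [array([ 0.6549, -0.0362]), array([ 0.6529, -0.0311])], 'ochre': [array([0.6626, 0.0296]), array([0.6695, 0.0283])], 'mint': [array([0.6812, 0.172 ])], 'pink': [array([0.6745, 0.1053]), array([0.6775, 0.1055])]}
mint [0.68430355 0.17166889] (array([0.68690002, 0.1738951 ]), np.float64(-0.12847486846585146), np.float64(0.050277374912963024), ['top', 'side'])
pink [0.68048073 0.10683825] (array([0.67712004, 0.10311507]), np.float64(-0.06404170439545975), np.float64(0.04235525828275455), ['top', 'side'])
ochre [0.66812251 0.02886852] (array([0.6699366 , 0.03206928]), np.float64(-0.11434288508234448), np.float64(0.03610222879531366), ['top', 'side'])
cream [ 0.65673619 -0.03950498] (array([ 0.65691002, -0.0380388 ]), np.float64(-0.08721835728813464), np.float64(0.07374789636282636), ['top', 'side'])
```

View pics/ortho.png

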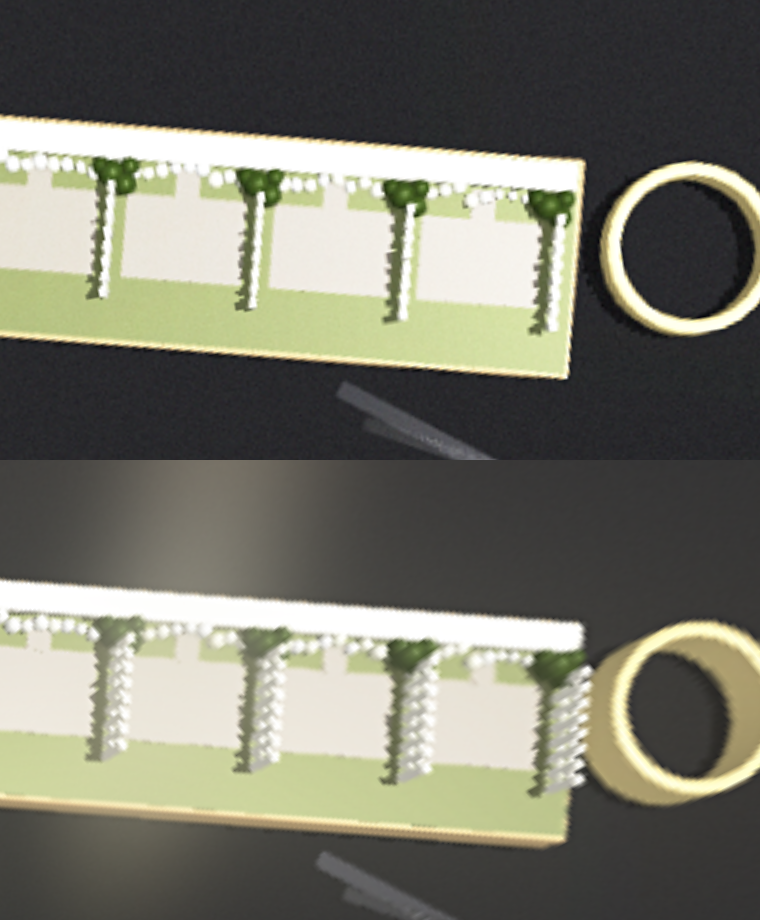

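View pics/zoom.png

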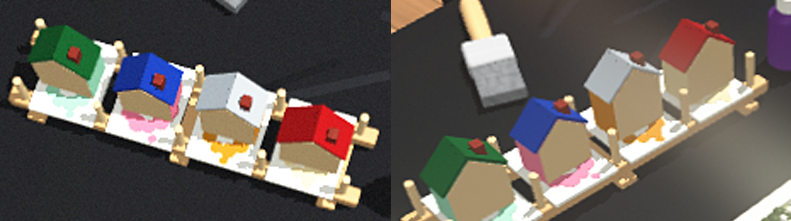

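Run:
```python
from h import *
C=np.array([.4775,-.028]);yaw=-.075;c,s=np.cos(yaw),np.sin(yaw)
u=np.arange(-70,70,.5)/1e3;v=np.arange(-175,175,.5)/1e3
for n in("top","side"):
    im=cv2.cvtColor(cv2.imread(f"pics/{n}0.png"),cv2.COLOR_BGR2LAB).astype(np.float32)
    def S(U,V):
        P=np.stack([C[0]+c*U-s*V,C[1]+s*U+c*V,0*U+.014],-1);m=proj(P,n).reshape(1,-1,2).astype(np.float32)
        return cv2.remap(im,m[...,0],m[...,1],1)[0]
    for y in(.111,.037,-.037,-.111):
        p=np.mean([S(u,0*u+y+d)[:,2] for d in(-.02,-.016,.016,.02)],0)  # b: paving low, grass high
        w=(u>-.045)&(u<.04); q=np.median(p[(abs(u)<.012)]);g=np.median(p[(u<-.03)&(u>-.045)]);t=(q+g)/2
        i=np.where(p[:]<t)[0];k=np.argmin(abs(u));lo=k
        while p[lo]<t:lo-=1
        hi=k
        while p[hi]<t and hi<len(p)-1:hi+=1
        r=np.mean([S(0*v+d,v)[:,2] for d in(-.012,-.008,-.004)],0);k=np.argmin(abs(v-y));a=k
        while r[a]<t:a-=1
        b=k
        while r[b]<t and b<len(r)-1:b+=1
        print(n,y,"x edges",u[lo]*1e3,u[hi]*1e3,"y edges rel",(v[a]-y)*1e3,(v[b]-y)*1e3)
    L=np.mean([S(0*v+d,v)[:,0] for d in(-.04,-.045)],0);print("base ends",v[L>90][[0,-1]]*1e3)
    for y in(.14,.0+.01,-.14):L=S(u,0*u+y)[:,0];print("base x",u[L>90][[0,-1]]*1e3)
```

```text
top 0.111 x edges -21.0 21.5 y edges rel -32.0 29.999999999999986
top 0.037 x edges -21.0 21.5 y edges rel -31.5 29.500000000000007
top -0.037 x edges -21.0 21.5 y edges rel -32.00000000000001 29.5
top -0.111 x edges -21.5 21.5 y edges rel -31.499999999999986 29.5
base ends [-160.5  159. ]
base x [-55.   55.5]
base x [-55.   55.5]
base x [-55.5  55. ]
side 0.111 x edges -22.0 20.5 y edges rel -254.5 42.49999999999999
side 0.037 x edges -22.5 20.5 y edges rel -106.00000000000001 114.49999999999999
side -0.037 x edges -22.5 20.5 y edges rel -106.99999999999999 191.0
side -0.111 x edges -22.5 20.0 y edges rel -54.50000000000001 265.0
base ends [-160.   174.5]
base x [-60.5  54. ]
base x [-61.   69.5]
base x [-60.5  54.5]
```

```bash
cat > d.py <<'E'
import sys; from h import *
# d.py x y z yaw(rad of tool y) -> row numbers; mm
x,y,z,w=map(float,sys.argv[1:5]);s=bot.sense();R=s["orientation"];p=s["tool_pos"]
C,S=np.cos(w),np.sin(w);T=np.c_[[S,-C,0],[C,S,0],[0,0,-1]]
r=cv2.Rodrigues(R.T@T)[0].ravel();sh=R.T@(np.array([x,y,z])-p)*1e3
print("t",round(s["t"],2),"pos",p.round(4),"F",s["force"].round(1),"w",round(s["gripper_width"],4),"| turn",r.round(4),"shift",sh.round(1))
E
python3 -m handwheel '[[0,0,-1.02,697,-596,0,0],[0,0,-1.02,697,-596,0,0],[0,0,-1.02,697,-596,0,0],[0,0,-1.02,697,-596,0,0],[0,0,-1.02,697,-596,0,0]]' 40; python3 d.py .687 .174 .18 -.12
```

```text
t: 2.12
tool_pos: [0.4346, -0.3734, 0.2318]
orientation: [[0.195, 0.981, 0.001], [0.981, -0.195, -0.001], [-0.001, 0.001, -1.0]]
force: [1.2, 0.3, -0.3]
gripper_width: 0.0855
t 2.12 pos [ 0.4346 -0.3734  0.2318] F [ 1.2  0.3 -0.3] w 0.0855 | turn [ 1.5696e+00 -6.0100e-02 -5.0000e-04] shift [586.2 140.6  51.5]
```

```bash
sed -i 's/\[S,-C,0\]/[-S,C,0]/' d.py
python3 -m handwheel '[[0,0,-0.08,586,140,0,0],[0,0,-0.08,586,140,0,0],[0,0,-0.08,586,140,0,0],[0,0,-0.08,586,140,0,0],[0,0,-0.08,586,140,0,0]]';  python3 d.py .687 .174 .18 -.128
```

```text
t: 2.75
tool_pos: [0.5669, -0.0903, 0.2317]
orientation: [[0.123, 0.992, 0.001], [0.992, -0.123, -0.0], [-0.0, 0.001, -1.0]]
force: [-0.2, -1.0, 0.3]
gripper_width: 0.0855
t 2.75 pos [ 0.5669 -0.0903  0.2317] F [-0.2 -1.   0.3] w 0.0855 | turn [0.001  0.0003 0.0052] shift [277.   86.8  51.6]
```

```bash
python3 -m handwheel '[[0,0,0,277,87,0,0],[0,0,0,277,87,0,0],[0,0,0,277,87,0,0],[0,0,0,277,87,0,0],[0,0,0,277,87,0,0]]';  python3 -m handwheel '[[0,0,0,0,0,50,0],[0,0,0,0,0,50,0],[0,0,0,0,0,50,0]]'; python3 d.py .687 .174 .0461 -.128
python3 - <<'E'
from h import *
for n in("top","side"):cv2.imwrite(f"pics/{n}1.png",bot.read_camera(n)[:,:,::-1])
a=cv2.imread("pics/top1.png");b=cv2.imread("pics/side1.png")
cv2.imwrite("pics/z1.png",np.hstack([cv2.resize(a[80:280,120:320],None,fx=2,fy=2),cv2.resize(b[160:360,80:280],None,fx=2,fy=2)]))
E
```

```text
t: 3.38
tool_pos: [0.6869, 0.1767, 0.2315]
orientation: [[0.119, 0.993, 0.001], [0.993, -0.119, 0.002], [0.002, 0.001, -1.0]]
force: [0.1, -0.8, 0.4]
gripper_width: 0.0857
t: 3.75
tool_pos: [0.6867, 0.1714, 0.1821]
orientation: [[0.124, 0.992, 0.001], [0.992, -0.124, -0.0], [-0.0, 0.001, -1.0]]
force: [0.0, 0.5, 1.1]
gripper_width: 0.085
t 3.75 pos [0.6867 0.1714 0.1821] F [0.  0.5 1.1] w 0.085 | turn [0.0006 0.0004 0.0041] shift [ 2.70e+00 -1.00e-01  1.36e+02]
```

View pics/z1.png

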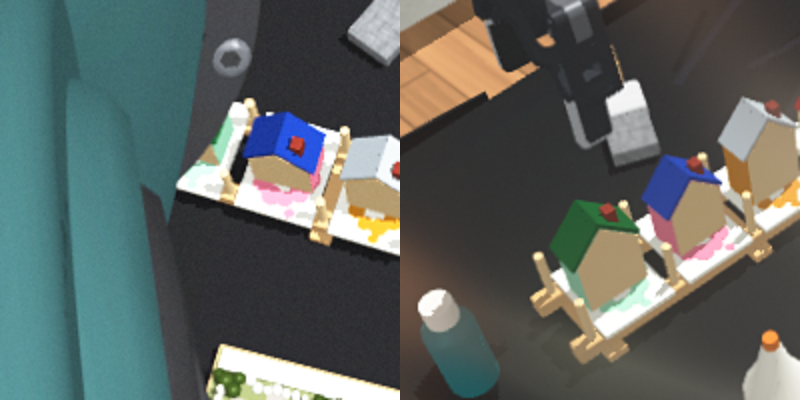

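```bash
python3 -m handwheel '[[0,0,0,2,0,50,0],[0,0,0,2,0,100,0],[0,0,0,2,0,136,0],[0,0,0,2,0,136,0],[0,0,0,2,0,136,0]]';  python3 d.py .687 .174 .0461 -.128
```

```text
t: 4.47
tool_pos: [0.6883, 0.1747, 0.0478]
orientation: [[0.123, 0.992, 0.004], [0.992, -0.123, 0.001], [0.002, 0.004, -1.0]]
force: [-0.5, -0.5, 0.1]
gripper_width: 0.0856
t 4.47 pos [0.6883 0.1747 0.0478] F [-0.5 -0.5  0.1] w 0.0856 | turn [ 0.0036 -0.0017  0.0049] shift [-0.9 -1.2  1.7]
```

```bash
python3 -m handwheel '[[0,0,0,0,0,0,1],[0,0,0,0,0,0,1],[0,0,0,0,0,0,1],[0,0,0,0,0,0,1],[0,0,0,0,0,0,1]]' 40;  python3 d.py .687 .174 .0461 -.128;python3 -m handwheel '[[0,0,0,0,0,0,1],[0,0,0,0,0,0,1]]'; python3 d.py .687 .174 .0461 -.128
```

```text
t: 5.1
tool_pos: [0.6871, 0.1746, 0.0462]
orientation: [[0.122, 0.992, 0.001], [0.992, -0.122, 0.0], [0.0, 0.001, -1.0]]
force: [0.0, 0.3, 6.6]
gripper_width: 0.0297
t 5.1 pos [0.6871 0.1746 0.0462] F [0.  0.3 6.6] w 0.0297 | turn [ 0.0012 -0.0004  0.0054] shift [-0.6  0.   0.1]
t: 5.35
tool_pos: [0.6871, 0.1746, 0.0462]
orientation: [[0.122, 0.992, 0.001], [0.992, -0.122, 0.0], [0.0, 0.001, -1.0]]
force: [-0.9, -0.3, 6.3]
gripper_width: 0.0297
t 5.35 pos [0.6871 0.1746 0.0462] F [-0.9 -0.3  6.3] w 0.0297 | turn [ 0.0012 -0.0004  0.0054] shift [-0.6  0.   0.1]
```

```bash
python3 -m handwheel '[[0,0,0,0,0,-25,1],[0,0,0,0,0,-80,1],[0,0,0,0,0,-130,1],[0,0,0,0,0,-130,1],[0,0,0,0,0,-130,1]]';  python3 d.py .4854 .0819 .12 -.075
```

```text
t: 5.98
tool_pos: [0.6856, 0.1739, 0.1745]
orientation: [[0.122, 0.993, -0.002], [0.993, -0.122, -0.001], [-0.001, -0.002, -1.0]]
force: [0.2, 0.4, -1.7]
gripper_width: 0.0297
t 5.97 pos [0.6856 0.1739 0.1745] F [ 0.2  0.4 -1.7] w 0.0297 | turn [-0.0016  0.001  -0.0475] shift [-115.7 -187.3   54.9]
```

```bash
python3 -m handwheel '[[0,0,-0.02,-40,-50,0,1],[0,0,-0.048,-80,-110,0,1],[0,0,-0.048,-115,-170,0,1],[0,0,-0.048,-116,-187,0,1],[0,0,-0.048,-116,-187,0,1]]';  python3 -m handwheel '[[0,0,0,0,0,40,1],[0,0,0,0,0,70,1],[0,0,0,0,0,75,1],[0,0,0,0,0,75,1]]'; python3 d.py .4854 .0819 .035 -.075
python3 - <<'E'
from h import *
for n in("top","side"):bot.read_camera(n)
p=bot.sense()["tool_pos"]
for k in(("top","side"),("side",)):print(fit("mint",k,(p[0],p[1],-.075),p[2]-.0202))
a=bot.read_camera("top")[:,:,::-1];b=bot.read_camera("side")[:,:,::-1]
cv2.imwrite("pics/z2.png",np.hstack([cv2.resize(a[180:380,130:330],None,fx=2,fy=2),cv2.resize(b[220:420,220:420],None,fx=2,fy=2)]))
E
```

```text
t: 6.6
tool_pos: [0.4814, 0.0802, 0.1733]
orientation: [[0.074, 0.997, -0.008], [0.997, -0.074, -0.003], [-0.003, -0.007, -1.0]]
force: [0.9, -0.1, -0.2]
gripper_width: 0.0297
t: 7.1
tool_pos: [0.4871, 0.0824, 0.0999]
orientation: [[0.074, 0.997, -0.001], [0.997, -0.074, 0.0], [0.0, -0.001, -1.0]]
force: [-0.5, -0.6, -0.8]
gripper_width: 0.0296
t 7.1 pos [0.4871 0.0824 0.0999] F [-0.5 -0.6 -0.8] w 0.0296 | turn [-0.0008 -0.0001  0.0008] shift [-0.7 -1.6 64.9]
(array([0.48762775, 0.08246635]), np.float64(-0.155), np.float64(1.0), ['side'])
(array([0.48762775, 0.08246635]), np.float64(-0.155), np.float64(1.0), ['side'])
```

View pics/z2.png

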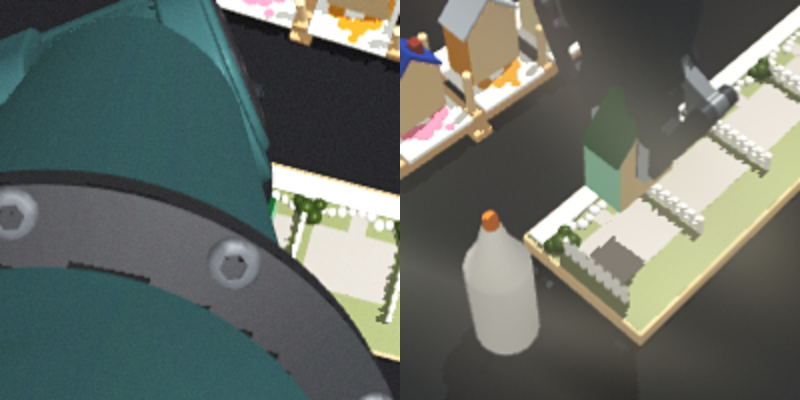

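```bash
python3 -m handwheel '[[0,0,0,0,-1,25,1],[0,0,0,0,-1.6,45,1],[0,0,0,0,-1.6,58,1],[0,0,0,0,-1.6,63,1],[0,0,0,0,-1.6,63,1]]';  python3 d.py .4854 .0826 .035 -.075; python3 -m handwheel '[[0,0,0,0,0,1,1],[0,0,0,0,0,2,1],[0,0,0,0,0,2,1]]';python3 d.py .4854 .0826 .035 -.075
```

```text
t: 8.07
tool_pos: [0.4852, 0.0823, 0.0373]
orientation: [[0.074, 0.997, 0.0], [0.997, -0.074, -0.0], [0.0, 0.0, -1.0]]
force: [0.6, -0.1, -0.2]
gripper_width: 0.0293
t 8.07 pos [0.4852 0.0823 0.0373] F [ 0.6 -0.1 -0.2] w 0.0293 | turn [ 0.0001 -0.      0.0006] shift [0.3 0.2 2.3]
t: 8.45
tool_pos: [0.4852, 0.0822, 0.0355]
orientation: [[0.074, 0.997, 0.0], [0.997, -0.074, 0.0], [0.0, 0.0, -1.0]]
force: [0.5, -0.3, -0.4]
gripper_width: 0.0296
t 8.45 pos [0.4852 0.0822 0.0355] F [ 0.5 -0.3 -0.4] w 0.0296 | turn [ 0.0003 -0.0001  0.0005] shift [0.4 0.2 0.5]
```

```bash
python3 -m handwheel '[[0,0,0,0,0,0.7,1],[0,0,0,0,0,1.3,1],[0,0,0,0,0,1.3,1]]';python3 -m handwheel '[[0,0,0,0,0,0,0.55],[0,0,0,0,0,0,0.4],[0,0,0,0,0,0,0],[0,0,0,0,0,0,0]]'; python3 -m handwheel '[[0,0,0,0,0,-20,0],[0,0,0,0,0,-60,0],[0,0,0,0,0,-120,0],[0,0,0,0,0,-150,0],[0,0,0,0,0,-150,0]]'; python3 d.py .677 .103 .18 -.08
```

```text
t: 8.82
tool_pos: [0.4851, 0.0822, 0.0341]
orientation: [[0.074, 0.997, 0.0], [0.997, -0.074, -0.0], [-0.0, 0.0, -1.0]]
force: [-0.3, 0.0, 0.9]
gripper_width: 0.0296
t: 9.32
tool_pos: [0.4851, 0.0822, 0.034]
orientation: [[0.074, 0.997, -0.0], [0.997, -0.074, 0.0], [0.0, -0.0, -1.0]]
force: [0.1, -0.8, -0.1]
gripper_width: 0.0841
t: 9.95
tool_pos: [0.4867, 0.0825, 0.1864]
orientation: [[0.075, 0.997, 0.006], [0.997, -0.075, 0.001], [0.001, 0.006, -1.0]]
force: [0.2, 0.2, 0.1]
gripper_width: 0.0852
t 9.95 pos [0.4867 0.0825 0.1864] F [0.2 0.2 0.1] w 0.0852 | turn [ 0.0055 -0.0014  0.005 ] shift [ 34.7 188.2   7.5]
```

```bash
python3 -m handwheel '[[0,0,0,12,50,0,0],[0,0,0,24,110,0,0],[0,0,0.0,35,170,0,0],[0,0,0.0,35,190,0,0],[0,0,0,35,190,0,0]]'
python3 - <<'E'
from h import *
for n in("top","side"):cv2.imwrite(f"pics/{n}3.png",bot.read_camera(n)[:,:,::-1])
print("mint",fit("mint",("top","side"),(.4854,.0819,-.075),.014))
print("pink",fit("pink",("side",),(.677,.103,-.07),.026))
E
python3 d.py .677 .103 .0431 -.07
```

```text
t: 10.58
tool_pos: [0.6774, 0.1024, 0.1816]
orientation: [[0.076, 0.997, -0.002], [0.997, -0.076, -0.001], [-0.001, -0.002, -1.0]]
force: [-0.5, 0.4, -0.8]
gripper_width: 0.0854
mint (array([0.48406751, 0.08188308]), np.float64(-0.06522839951563994), np.float64(0.052001922738528994), ['side'])
pink (array([0.67664201, 0.10309312]), np.float64(-0.08676247489082894), np.float64(0.04362595916243972), ['side'])
t 10.82 pos [0.6754 0.103  0.1836] F [0.2 0.9 1.2] w 0.0856 | turn [-0.0019  0.0007 -0.0037] shift [  0.2   1.9 140.5]
```

Mint measured within ~1 mm of its plot centre. Next, pink.

```bash
python3 -m handwheel '[[0,0,0,0,1,50,0],[0,0,0,0,2,100,0],[0,0,0,0,2,140,0],[0,0,0,0,2,140,0],[0,0,0,0,2,140,0]]'; python3 d.py .677 .103 .0431 -.07; python3 -m handwheel '[[0,0,0,0,0,0,1],[0,0,0,0,0,0,1],[0,0,0,0,0,0,1],[0,0,0,0,0,0,1],[0,0,0,0,0,0,1]]' 40; python3 d.py .677 .103 .0431 -.07;  python3 -m handwheel '[[0,0,0,0,0,-25,1],[0,0,0,0,0,-80,1],[0,0,0,0,0,-130,1],[0,0,0,0,0,-130,1],[0,0,0,0,0,-130,1]]';  python3 d.py .4799 .0081 .12 -.075
```

```text
t: 11.45
tool_pos: [0.6798, 0.1033, 0.0456]
orientation: [[0.074, 0.997, 0.002], [0.997, -0.074, 0.001], [0.001, 0.002, -1.0]]
force: [1.5, 0.3, 0.5]
gripper_width: 0.0852
t 11.45 pos [0.6798 0.1033 0.0456] F [1.5 0.3 0.5] w 0.0852 | turn [ 0.002  -0.0008 -0.0042] shift [-0.5 -2.8  2.5]
t: 12.08
tool_pos: [0.6796, 0.1029, 0.0449]
orientation: [[0.075, 0.997, 0.001], [0.997, -0.075, -0.0], [0.0, 0.001, -1.0]]
force: [-1.3, -0.8, 6.6]
gripper_width: 0.0294
t 12.07 pos [0.6796 0.1029 0.0449] F [-1.3 -0.8  6.6] w 0.0294 | turn [ 0.0009 -0.0001 -0.0046] shift [-0.1 -2.6  1.8]
t: 12.7
tool_pos: [0.6782, 0.1024, 0.1731]
orientation: [[0.074, 0.997, -0.002], [0.997, -0.074, -0.001], [-0.001, -0.002, -1.0]]
force: [0.7, 1.0, -1.8]
gripper_width: 0.0301
t 12.7 pos [0.6782 0.1024 0.1731] F [ 0.7  1.  -1.8] w 0.0301 | turn [-0.0017  0.0008  0.0005] shift [-108.7 -190.7   53.5]
```

```bash
python3 -m handwheel '[[0,0,0,-35,-50,0,1],[0,0,0,-75,-110,0,1],[0,0,0,-105,-170,0,1],[0,0,0,-109,-192,0,1],[0,0,0,-109,-192,0,1]]';  python3 -m handwheel '[[0,0,0,0,0,40,1],[0,0,0,0,0,75,1],[0,0,0,0,0,100,1],[0,0,0,0,0,110,1],[0,0,0,0,0,110,1]]'; python3 d.py .4799 .0081 .0329 -.075
```

```text
t: 13.32
tool_pos: [0.4737, 0.0066, 0.1719]
orientation: [[0.076, 0.997, -0.009], [0.997, -0.076, -0.002], [-0.003, -0.008, -1.0]]
force: [0.4, -0.4, -0.4]
gripper_width: 0.0297
t: 13.95
tool_pos: [0.4795, 0.0087, 0.0631]
orientation: [[0.074, 0.997, -0.002], [0.997, -0.074, 0.0], [-0.0, -0.002, -1.0]]
force: [-0.2, -0.5, -0.7]
gripper_width: 0.0297
t 13.95 pos [0.4795 0.0087 0.0631] F [-0.2 -0.5 -0.7] w 0.0297 | turn [-0.0018  0.0001  0.0011] shift [-0.6  0.5 30.2]
```

```bash
python3 -m handwheel '[[0,0,0,-0.5,0.5,15,1],[0,0,0,-0.5,0.5,24,1],[0,0,0,-0.5,0.5,28,1],[0,0,0,-0.5,0.5,30,1],[0,0,0,-0.5,0.5,30,1]]';  python3 d.py .4799 .0081 .0329 -.075
```

```text
t: 14.58
tool_pos: [0.4801, 0.0079, 0.034]
orientation: [[0.074, 0.997, 0.0], [0.997, -0.074, -0.0], [-0.0, 0.0, -1.0]]
force: [0.8, -0.0, -1.0]
gripper_width: 0.0292
t 14.57 pos [0.4801 0.0079 0.034 ] F [ 0.8 -0.  -1. ] w 0.0292 | turn [0.0001 0.     0.0006] shift [ 0.2 -0.2  1.1]
```

```bash
python3 -m handwheel '[[0,0,0,0,0,0.7,1],[0,0,0,0,0,1.2,1],[0,0,0,0,0,1.2,1]]';python3 -m handwheel '[[0,0,0,0,0,0,0.55],[0,0,0,0,0,0,0.4],[0,0,0,0,0,0,0],[0,0,0,0,0,0,0]]'; python3 -m handwheel '[[0,0,0,0,0,-20,0],[0,0,0,0,0,-60,0],[0,0,0,0,0,-120,0],[0,0,0,0,0,-150,0],[0,0,0,0,0,-150,0]]'; python3 d.py .670 .032 .18 -.114
```

```text
t: 14.95
tool_pos: [0.4801, 0.0079, 0.0329]
orientation: [[0.074, 0.997, 0.0], [0.997, -0.074, 0.0], [0.0, 0.0, -1.0]]
force: [-0.1, -1.4, 0.2]
gripper_width: 0.0292
t: 15.45
tool_pos: [0.4801, 0.0079, 0.0328]
orientation: [[0.074, 0.997, 0.0], [0.997, -0.074, 0.0], [0.0, 0.0, -1.0]]
force: [0.1, -0.1, 0.4]
gripper_width: 0.0843
t: 16.08
tool_pos: [0.4817, 0.0079, 0.1851]
orientation: [[0.075, 0.997, 0.006], [0.997, -0.075, -0.0], [0.0, 0.006, -1.0]]
force: [-0.4, -0.1, -0.2]
gripper_width: 0.0853
t 16.07 pos [0.4817 0.0079 0.1851] F [-0.4 -0.1 -0.2] w 0.0853 | turn [ 0.0057 -0.0005  0.039 ] shift [ 38.1 186.    6.2]
```

```bash
python3 -m handwheel '[[0,0,0.04,12,50,0,0],[0,0,0.04,24,110,0,0],[0,0,0.04,35,170,0,0],[0,0,0.04,38,188,0,0],[0,0,0.04,38,188,0,0]]'
python3 - <<'E'
from h import *
for n in("top","side"):cv2.imwrite(f"pics/{n}4.png",bot.read_camera(n)[:,:,::-1])
print("pink",fit("pink",("top","side"),(.480,.008,-.075),.014))
print("ochre",fit("ochre",("side",),(.670,.032,-.11),.026))
E
python3 d.py .670 .032 .0476 -.11
```

```text
t: 16.7
tool_pos: [0.6704, 0.0319, 0.1805]
orientation: [[0.114, 0.993, -0.003], [0.993, -0.114, -0.0], [-0.0, -0.003, -1.0]]
force: [-0.4, -0.6, 0.1]
gripper_width: 0.0856
pink (array([0.48031749, 0.00696194]), np.float64(-0.17667740255863598), np.float64(0.0732356244355814), ['side'])
t 16.95 pos [0.6686 0.0315 0.1823] F [ 0.1 -0.7 -0.8] w 0.0856 | turn [-0.0019  0.0009 -0.0042] shift [  0.8   1.6 134.7]Traceback (most recent call last):
  File "<stdin>", line 4, in <module>
  File "h.py", line 37, in fit
    r=minimize(f,g,method="Nelder-Mead",options=dict(initial_simplex=np.array([g,g+[6,0,0],g+[0,6,0],g-[0,0,1.5*k]]),maxiter=70,xatol=.1,fatol=1e-4))
    res = _minimize_neldermead(fun, x0, args, callback, bounds=bounds,
                               **options)
    fsim[k] = func(sim[k])
              ~~~~^^^^^^^^
    fx = function(np.copy(x), *(wrapper_args + args))
  File "h.py", line 33, in f
    return L/len(M)
           ~^~~~~~~
ZeroDivisionError: division by zero
```

```bash
python3 -m handwheel '[[0,0,0,0,0,50,0],[0,0,0,0,0,100,0],[0,0,0,0,0,134,0],[0,0,0,0,0,134,0],[0,0,0,0,0,134,0]]'; python3 d.py .670 .032 .0476 -.11; python3 -m handwheel '[[0,0,0,0,0,0,1],[0,0,0,0,0,0,1],[0,0,0,0,0,0,1],[0,0,0,0,0,0,1],[0,0,0,0,0,0,1]]' 40; python3 d.py .670 .032 .0476 -.11;  python3 -m handwheel '[[0,0,0,0,0,-25,1],[0,0,0,0,0,-80,1],[0,0,0,0,0,-130,1],[0,0,0,0,0,-130,1],[0,0,0,0,0,-130,1]]';  python3 d.py .4743 -.0657 .12 -.075
```

```text
t: 17.58
tool_pos: [0.6711, 0.032, 0.0503]
orientation: [[0.114, 0.993, 0.002], [0.993, -0.114, 0.0], [0.001, 0.002, -1.0]]
force: [-0.9, -0.1, -0.9]
gripper_width: 0.0852
t 17.57 pos [0.6711 0.032  0.0503] F [-0.9 -0.1 -0.9] w 0.0852 | turn [ 0.002  -0.0005 -0.0044] shift [-0.1 -1.1  2.7]
t: 18.2
tool_pos: [0.6708, 0.0318, 0.0496]
orientation: [[0.114, 0.993, 0.001], [0.993, -0.114, -0.0], [-0.0, 0.001, -1.0]]
force: [-0.8, -0.7, 5.1]
gripper_width: 0.0296
t 18.2 pos [0.6708 0.0318 0.0496] F [-0.8 -0.7  5.1] w 0.0296 | turn [ 0.001   0.     -0.0046] shift [ 0.1 -0.8  2. ]
t: 18.82
tool_pos: [0.6694, 0.0314, 0.1779]
orientation: [[0.114, 0.993, -0.002], [0.993, -0.114, -0.001], [-0.001, -0.002, -1.0]]
force: [-0.2, -0.1, -1.9]
gripper_width: 0.0295
t 18.82 pos [0.6694 0.0314 0.1779] F [-0.2 -0.1 -1.9] w 0.0295 | turn [-0.0017  0.0007 -0.0395] shift [-118.8 -182.6   58.3]
```

Run:
```python
import cv2,numpy as np
b=cv2.imread("pics/side4.png");a=cv2.imread("pics/top4.png")
cv2.imwrite("pics/z4.png",np.hstack([cv2.resize(b[210:410,240:480],None,fx=2,fy=2,interpolation=2),cv2.resize(a[200:400,180:340],None,fx=2,fy=2)]))
```

```text
(no output)
```

View pics/z4.png

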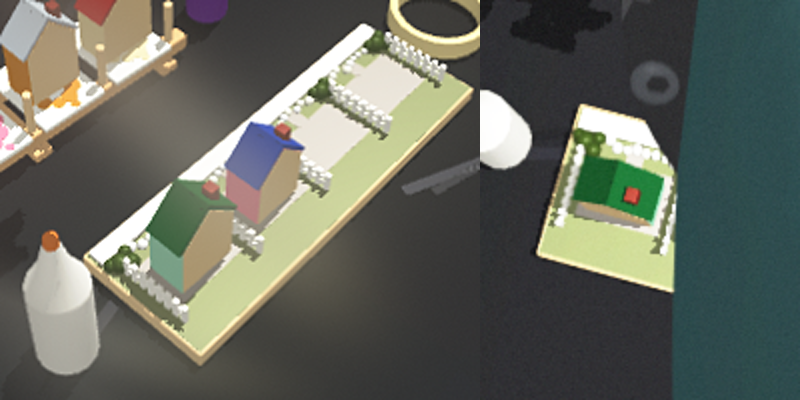

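Mint and pink stand upright in plots 1 and 2 (mint's roof hides part of pink, hence the odd yaw fit). On to ochre.

```bash
python3 -m handwheel '[[0,0,-0.02,-35,-50,0,1],[0,0,-0.04,-75,-110,0,1],[0,0,-0.04,-112,-165,0,1],[0,0,-0.04,-119,-183,0,1],[0,0,-0.04,-119,-183,0,1]]';  python3 -m handwheel '[[0,0,0,0,0,40,1],[0,0,0,0,0,75,1],[0,0,0,0,0,100,1],[0,0,0,0,0,110,1],[0,0,0,0,0,110,1]]'; python3 d.py .4743 -.0657 .0376 -.075
```

```text
t: 19.45
tool_pos: [0.4696, -0.0672, 0.1767]
orientation: [[0.077, 0.997, -0.008], [0.997, -0.077, -0.001], [-0.001, -0.008, -1.0]]
force: [0.5, -0.6, -0.3]
gripper_width: 0.0297
t: 20.08
tool_pos: [0.475, -0.065, 0.0679]
orientation: [[0.074, 0.997, -0.002], [0.997, -0.074, 0.0], [0.0, -0.002, -1.0]]
force: [0.4, -0.4, -0.4]
gripper_width: 0.0298
t 20.07 pos [ 0.475  -0.065   0.0679] F [ 0.4 -0.4 -0.4] w 0.0298 | turn [-0.0016 -0.0003  0.0013] shift [-0.7 -0.6 30.3]
```

```bash
python3 -m handwheel '[[0,0,0,-0.7,-0.6,15,1],[0,0,0,-0.7,-0.6,24,1],[0,0,0,-0.7,-0.6,28,1],[0,0,0,-0.7,-0.6,30,1],[0,0,0,-0.7,-0.6,30,1]]';  python3 d.py .4743 -.0657 .0376 -.075;python3 -m handwheel '[[0,0,0,0,0,0.7,1],[0,0,0,0,0,1.2,1],[0,0,0,0,0,1.2,1]]'; python3 d.py .4743 -.0657 .0376 -.075; python3 -m handwheel '[[0,0,0,0,0,0,0.55],[0,0,0,0,0,0,0.4],[0,0,0,0,0,0,0],[0,0,0,0,0,0,0]]'; python3 -m handwheel '[[0,0,0,0,0,-20,0],[0,0,0,0,0,-60,0],[0,0,0,0,0,-120,0],[0,0,0,0,0,-150,0],[0,0,0,0,0,-150,0]]'; python3 d.py .657 -.038 .18 -.087
```

```text
t: 20.7
tool_pos: [0.4744, -0.0662, 0.039]
orientation: [[0.074, 0.997, 0.0], [0.997, -0.074, -0.0], [-0.0, 0.0, -1.0]]
force: [-0.2, 0.4, -0.6]
gripper_width: 0.0299
t 20.7 pos [ 0.4744 -0.0662  0.039 ] F [-0.2  0.4 -0.6] w 0.0299 | turn [0.0003 0.     0.0005] shift [ 0.5 -0.2  1.4]
t: 21.08
tool_pos: [0.4743, -0.0662, 0.0376]
orientation: [[0.074, 0.997, 0.0], [0.997, -0.074, -0.0], [0.0, 0.0, -1.0]]
force: [0.5, -0.3, -0.5]
gripper_width: 0.0295
t 21.07 pos [ 0.4743 -0.0662  0.0376] F [ 0.5 -0.3 -0.5] w 0.0295 | turn [ 0.0001 -0.      0.0005] shift [ 0.5 -0.   0. ]
t: 21.58
tool_pos: [0.4743, -0.0662, 0.0376]
orientation: [[0.074, 0.997, 0.0], [0.997, -0.074, -0.0], [-0.0, 0.0, -1.0]]
force: [-0.8, 0.4, -0.3]
gripper_width: 0.0841
t: 22.2
tool_pos: [0.4759, -0.0664, 0.1899]
orientation: [[0.075, 0.997, 0.006], [0.997, -0.075, -0.001], [-0.001, 0.006, -1.0]]
force: [-0.1, 1.3, -0.8]
gripper_width: 0.0853
t 22.2 pos [ 0.4759 -0.0664  0.1899] F [-0.1  1.3 -0.8] w 0.0853 | turn [0.0057 0.0005 0.012 ] shift [ 41.9 178.4  10.9]
```

```bash
python3 -m handwheel '[[0,0,0.01,12,50,0,0],[0,0,0.01,24,110,0,0],[0,0,0.01,37,165,0,0],[0,0,0.01,42,182,0,0],[0,0,0.01,42,182,0,0]]'; python3 -m handwheel '[[0,0,0,0,0,50,0],[0,0,0,0,0,100,0],[0,0,0,0,0,143,0],[0,0,0,0,0,143,0],[0,0,0,0,0,143,0]]'; python3 d.py .658 -.038 .0456 -.087
```

```text
t: 22.82
tool_pos: [0.659, -0.0371, 0.1854]
orientation: [[0.084, 0.997, -0.002], [0.997, -0.084, 0.001], [0.0, -0.002, -1.0]]
force: [0.1, 0.2, -0.4]
gripper_width: 0.0851
t: 23.45
tool_pos: [0.6588, -0.0379, 0.0456]
orientation: [[0.084, 0.996, 0.0], [0.996, -0.084, -0.0], [-0.0, 0.0, -1.0]]
force: [1.0, 0.5, 0.5]
gripper_width: 0.0855
t 23.45 pos [ 0.6588 -0.0379  0.0456] F [1.  0.5 0.5] w 0.0855 | turn [0.0005 0.0001 0.0025] shift [-0.1 -0.8 -0. ]
```

```bash
python3 -m handwheel '[[0,0,0,0,0,0,1],[0,0,0,0,0,0,1],[0,0,0,0,0,0,1],[0,0,0,0,0,0,1],[0,0,0,0,0,0,1]]' 40; python3 d.py .658 -.038 .0456 -.087;  python3 -m handwheel '[[0,0,0,0,0,-25,1],[0,0,0,0,0,-80,1],[0,0,0,0,0,-130,1],[0,0,0,0,0,-130,1],[0,0,0,0,0,-130,1]]';  python3 d.py .4688 -.1395 .12 -.075
```

```text
t: 24.08
tool_pos: [0.6596, -0.0379, 0.0456]
orientation: [[0.085, 0.996, 0.001], [0.996, -0.085, -0.0], [-0.0, 0.001, -1.0]]
force: [-0.4, -0.7, 5.2]
gripper_width: 0.0297
t 24.07 pos [ 0.6596 -0.0379  0.0456] F [-0.4 -0.7  5.2] w 0.0297 | turn [0.0013 0.0002 0.0024] shift [-0.2 -1.5  0. ]
t: 24.7
tool_pos: [0.658, -0.0381, 0.1739]
orientation: [[0.085, 0.996, -0.002], [0.996, -0.085, -0.0], [-0.0, -0.002, -1.0]]
force: [-0.5, 0.4, -0.5]
gripper_width: 0.0296
t 24.7 pos [ 0.658  -0.0381  0.1739] F [-0.5  0.4 -0.5] w 0.0296 | turn [-0.0015  0.0005 -0.0096] shift [-117.  -179.9   54.2]
```

```bash
python3 -m handwheel '[[0,0,-0.01,-35,-50,0,1],[0,0,-0.01,-75,-110,0,1],[0,0,-0.01,-110,-165,0,1],[0,0,-0.01,-117,-180,0,1],[0,0,-0.01,-117,-180,0,1]]';  python3 -m handwheel '[[0,0,0,0,0,40,1],[0,0,0,0,0,75,1],[0,0,0,0,0,100,1],[0,0,0,0,0,110,1],[0,0,0,0,0,110,1]]'; python3 d.py .4688 -.1395 .0336 -.075
```

```text
t: 25.32
tool_pos: [0.465, -0.1406, 0.1726]
orientation: [[0.078, 0.997, -0.007], [0.997, -0.078, 0.0], [-0.0, -0.007, -1.0]]
force: [0.2, -0.3, -1.1]
gripper_width: 0.0298
t: 25.95
tool_pos: [0.47, -0.1385, 0.0637]
orientation: [[0.073, 0.997, -0.001], [0.997, -0.073, 0.001], [0.001, -0.001, -1.0]]
force: [-0.3, -0.1, -0.3]
gripper_width: 0.03
t 25.95 pos [ 0.47   -0.1385  0.0637] F [-0.3 -0.1 -0.3] w 0.03 | turn [-0.0013 -0.0006  0.0017] shift [-1.1 -1.  30.1]
```

Then release, rise, and swing clear to the right to check all four.

```bash
python3 -m handwheel '[[0,0,0,-0.8,-1,15,1],[0,0,0,-0.8,-1,24,1],[0,0,0,-0.8,-1,28,1],[0,0,0,-0.8,-1,30,1],[0,0,0,-0.8,-1,30,1]]';python3 -m handwheel '[[0,0,0,0,0,0.7,1],[0,0,0,0,0,1.2,1],[0,0,0,0,0,1.2,1]]'; python3 d.py .4688 -.1395 .0336 -.075; python3 -m handwheel '[[0,0,0,0,0,0,0.55],[0,0,0,0,0,0,0.4],[0,0,0,0,0,0,0],[0,0,0,0,0,0,0]]'; python3 -m handwheel '[[0,0,0,0,0,-20,0],[0,0,0,0,0,-60,0],[0,0,0,0,0,-120,0],[0,0,0,0,0,-180,0],[0,0,0,0,0,-180,0]]'; python3 -m handwheel '[[0,0,0.2,-50,0,0,0],[0,0,0.4,-110,-20,0,0],[0,0,0.6,-170,-40,0,0],[0,0,0.7,-230,-60,0,0],[0,0,0.75,-290,-80,0,0]]'; python3 d.py .303 -.659 .23 -1.14
```

```text
t: 26.58
tool_pos: [0.4687, -0.14, 0.0347]
orientation: [[0.074, 0.997, 0.0], [0.997, -0.074, -0.0], [-0.0, 0.0, -1.0]]
force: [0.4, -0.2, -1.0]
gripper_width: 0.0294
t: 26.95
tool_pos: [0.4687, -0.14, 0.0335]
orientation: [[0.074, 0.997, 0.0], [0.997, -0.074, -0.0], [-0.0, 0.0, -1.0]]
force: [0.2, -0.4, -0.5]
gripper_width: 0.0295
t 26.95 pos [ 0.4687 -0.14    0.0335] F [ 0.2 -0.4 -0.5] w 0.0295 | turn [0.0003 0.0001 0.0005] shift [ 0.5  0.  -0.1]
t: 27.45
tool_pos: [0.4686, -0.14, 0.0334]
orientation: [[0.074, 0.997, -0.0], [0.997, -0.074, -0.0], [-0.0, -0.0, -1.0]]
force: [-0.9, -1.0, 0.3]
gripper_width: 0.0843
t: 28.08
tool_pos: [0.4719, -0.1405, 0.2179]
orientation: [[0.075, 0.997, 0.01], [0.997, -0.075, -0.003], [-0.002, 0.01, -1.0]]
force: [0.9, 1.2, 0.1]
gripper_width: 0.0855
t: 28.7
tool_pos: [0.3668, -0.4215, 0.2123]
orientation: [[0.735, 0.678, -0.002], [0.678, -0.735, 0.001], [-0.0, -0.002, -1.0]]
force: [0.7, -1.1, 0.1]
gripper_width: 0.0855
t 28.7 pos [ 0.3668 -0.4215  0.2123] F [ 0.7 -1.1  0.1] w 0.0855 | turn [-0.0018  0.0007  0.3137] shift [-207.9  131.4  -17.8]
```

```bash
python3 -m handwheel '[[0,0,0.1,-50,30,0,0],[0,0,0.2,-100,60,0,0],[0,0,0.3,-150,95,0,0],[0,0,0.3,-208,131,0,0],[0,0,0.3,-208,131,0,0]]'
python3 - <<'E'
from h import *
for n in("top","side"):cv2.imwrite(f"pics/{n}5.png",bot.read_camera(n)[:,:,::-1])
C0=np.array([.4771,-.0288]);R=np.array([[np.cos(-.075),-np.sin(-.075)],[np.sin(-.075),np.cos(-.075)]])
for c,y in dict(mint=.111,pink=.037,ochre=-.037,cream=-.111).items():
    g=C0+R@[0,y]
    for k in(("top",),("side",)):
        try:
            r=fit(c,k,(g[0],g[1],-.075),.014);print(c,k,"err mm",(R.T@(r[0]-g)*1e3).round(1),"yaw err deg",np.degrees(r[1]+.075).round(1),round(r[2],3))
        except Exception as e:print(c,k,"none")
a=cv2.imread("pics/top5.png");b=cv2.imread("pics/side5.png")
cv2.imwrite("pics/z5.png",np.hstack([cv2.resize(a[220:400,190:460],None,fx=1.6,fy=1.6,interpolation=2),cv2.resize(b[200:380,260:490],None,fx=1.6,fy=1.6,interpolation=2)]))
E
```

```text
t: 29.32
tool_pos: [0.2994, -0.6628, 0.2113]
orientation: [[0.905, 0.425, -0.004], [0.425, -0.905, -0.002], [-0.004, -0.0, -1.0]]
force: [-0.0, -0.1, -0.9]
gripper_width: 0.0852
mint ('top',) err mm [0.3 0.3] yaw err deg 1.3 0.051
mint ('side',) err mm [-1.4 -0.7] yaw err deg -1.7 0.035
pink ('top',) err mm [ 1.1 -0.4] yaw err deg 1.2 0.061
pink ('side',) err mm [-0.1 -1.3] yaw err deg -1.6 0.06
ochre ('top',) err mm [ 0.5 -0.5] yaw err deg -0.3 0.049
ochre ('side',) err mm [-0.3 -1. ] yaw err deg 2.6 0.07
cream ('top',) err mm [0.5 0. ] yaw err deg 1.1 0.058
cream ('side',) err mm [-0.2 -2.3] yaw err deg 2.0 0.166
```

View pics/z5.png

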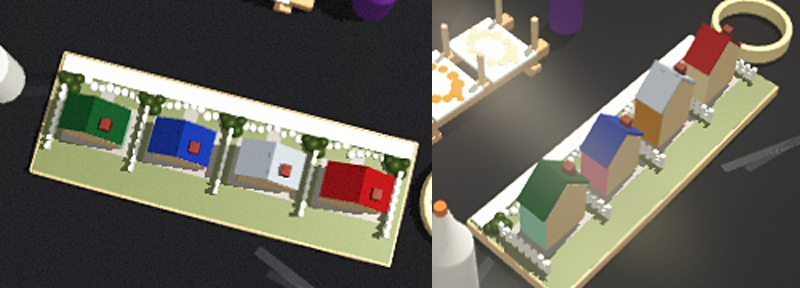

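```bash
python3 -c "
from cell import bot
bot.sign_off()"
```

```text
the job is handed in; nothing more can be done
```

All four houses are on the street and the job is handed in. From left to right they are mint, pink, ochre and cream, the same order as on the rack. The arm was clear of everything at about t = 30 s, well inside the 91 s limit.

- **Upright and facing:** the last pictures show every house upright in its own plot. The bare backs face the robot, so the painted fronts face the kerb.
- **Position:** the last fits put mint, pink and ochre within 1.5 mm of the plot centres in both cameras. Cream is within 0.5 mm by the top camera. The side camera put it 2.3 mm off sideways, but that fit was poor.
- **Squareness:** the fits put the houses within about 2.6° of square, but the two cameras disagree by up to 3°. The gripper itself was square to the street to within 0.1° at each release.
- **Checks that failed along the way:** the fit of mint in the gripper found nothing usable. Pink's first yaw fit was wrong because mint hid part of it, and ochre was not found once on the rack. I relied on the other measurements for these.

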